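# Check the rack-present switch, then load the rack

### The arm

A 6-joint arm with a two-finger parallel gripper is mounted at the origin on a cart in front of the work surface, level with it; the furniture and walls round the work are solid. World frame = base frame: x ahead of the robot, y to its left, z up, the work surface at z = 0. Lengths are in m, angles in degrees, forces in N, time in s.
With the tool pointing down it reaches from about 0.375 to 0.9 m from the base axis. Payload 3.1 kg.
Tool frame: the origin (TCP) lies midway between the tips of the shut fingers; the grasp point (between the pads) lies 19 mm behind it; z points along the fingers, y is the line along which they close (so a half turn about z gives the same grasp; the last joint's range is limited). The gripper opens to 87 mm and grips with 3 to 60 N. Pads are 19 mm wide; open, the fingers measure 117 mm over their backs; the gripper's body (75 mm by 190 mm) begins 51 mm behind the grasp point.
Start: joints at [-78.237, 30.224, 82.088, -0, 67.689, -10.227], TCP at [0.234, -0.579, 0.223] pointing down, gripper open.
Joint ranges: [-176.69, 176.69], [-43.24, 126.21], [12.49, 139.97], [-82, 262], [0, 151.66], [-163.58, 163.58]. Speed limits (degrees/s): [159.86, 159.86, 180, 180, 180, 180].

### API

Orientations are given as a 3x3 rotation matrix whose columns are the frame's x, y, z axes.
In Python, from rig import bot gives the robot as it stands.
- The arm moves only by the tool creep_tool, called after "Request:" by a JSON object that holds its "fn" and its "kwargs". Schema: {"type":"object","properties":{"rows":{"type":"array","items":{"type":"object","properties":{"xyz":{"type":"array","items":{"type":"number"},"minItems":3,"maxItems":3},"turn_vec":{"type":"array","items":{"type":"number"},"minItems":3,"maxItems":3},"aperture":{"type":"number"}},"additionalProperties":false,"required":["aperture"]},"minItems":1,"maxItems":20},"only":{"type":"string"},"quiet":{"type":"boolean"},"lines":{"type":"string"}},"required":["rows"],"additionalProperties":false}. rows is a list of rows, 1 to 20 of them, each an object with the fields xyz (a list: dx, dy, dz in parts of the range, where 1.0 means 100 cm), turn_vec (a list: a rotation vector rx, ry, rz in a scale on which 1.0 is 2 rad), aperture (the opening from 0.0 (shut) to 1.0 (fully open)); a field left out counts as zero (the opening has to be given); each row is the pose to reach, as a shift and turn from the pose commanded when the call began, along the tool's axes at that moment; what a row does not reach only later rows make up. A row lasts 1/10 s, in which the tool goes at most 0.05 m and 8.59 degrees, less where a joint would pass 70% of its speed; a pose out of reach is approached as far as the arm can. The fingers move at their own pace and stop on an object; the grip force is fixed at half the most. Time passes only in rows, so rows that do not move let the fingers close. The tool returns the time, the measured TCP pose, the force, the opening and the grip force at its end. only (a regular expression) keeps the lines of the reply that match it, lines (a string "A,B") keeps lines A to B, and quiet returns only ok. No shift or turn number may pass 1 either way. Input that does not fit is refused with a message, and nothing moves.
- bot.read_state(): the state, without advancing time (a new reading comes with each control period).
- bot.capture(name): name is "side" or "top" or "wrist"; returns a dict with "color" (384x512x3 uint8, red, green, blue), "K" (3x3 intrinsics, pixels), "view" (4x4, takes a point from world to camera coordinates); the wrist camera has in their place "mount" (4x4, takes a point from camera to tool coordinates, whose origin is the TCP and whose axes are the flange's). Camera axes: x right, y up, looking along -z (the intrinsics and any distortion apply to the point x, -y, -z); pixel columns grow to the right and rows downward; lengths in m; the calibration is good to about 2 mm. A picture is of the moment at which its call begins: read the wrist's pose just before it. There is no depth.
- bot.hand_in(): hands the job in; it is judged then, once.
The state is a dict: "time_s": time; "joint_positions": joint angles; "qvel": joint speeds; "tau": joint torques, N m; "position": TCP position; "tcp_rot": TCP orientation; "force": force on the tool from outside, world axes, zero at the start; "moment": the same for the moment, N m; "opening": opening from 0.0 (shut) to 1.0 (fully open); "grasp_force": force on a finger pad.
Only numpy, scipy, OpenCV 4.12 (cv2) and the standard library are available. Lean on these libraries where they do the work, as an engineer would, in place of code of your own. Each camera call takes 0.05 s, during which the arm holds its last target. There are 200 camera calls.

### The job

Before the tip rack is loaded, check the lane's roller switch by hand: with the rack still back in the lane, gently press the orange roller sideways out of the lane until the switch trips, and let it spring all the way back. Then slide the rack along the lane, without lifting it, fully home against the end stop so that it holds the switch tripped. Leave the things standing around alone.

Things in the scene. Friction and masses are not known exactly. Their poses are not given: they have to be found in the camera images.
- lane: Fixed loading lane, origin on the bench under its centre line. y axis along the lane: open entry at +y (fences end at y = 206 mm), end stop at -y; x axis points across, to the side of the blue switch case. Grey floor at z = 6 mm; inside width 91 mm between two aluminium fences, tops at z = 22 mm. End stop 48 mm high, rubber bumper face at y = -150 mm.
- switch_shaft (a point): Vertical shaft of the roller lever, at the lever (38 mm above the bench), at x = 72.6, y = -53 mm in the lane's frame. It stands on the blue switch case, which spans x = 59 to 123, y = -32 to -74 mm, top at z = 30 mm; highest point of the lever at z = 46 mm.
- lane_stop (a point): Middle of the bumpers' face on the end stop, on the lane's centre line, 30 mm above the bench.
- switch_lever (a joint): Lever angle, rad: 0 = at rest, roller standing in the lane; grows as the roller swings out of the lane (towards the lane's +x) about the vertical shaft. Trips at 0.45 (a yellow flag slides out of the -y side of the blue case); hard stop at 0.85. The spring takes 1 to 3 N at the roller and returns it to 0. The rack at home holds it at about 0.55 to 0.6.
- roller_center (a point): Centre of the orange roller: vertical axis, 24 mm diameter, 12 mm high (z = 23 to 35 mm), freely turning, hung under the end of the lever, 50 mm from the shaft. At rest at x = 31.6, y = -81.7, z = 29 mm in the lane's frame; at the trip point about x = 49, y = -97 mm.
- switch_roller: The same orange roller as a body; its origin is its centre, its axes turn as it rolls.
- rack: Loose white pipette tip rack with a green top, 87 x 124 x 54 mm, about 0.35 kg, standing in the lane near the entry with its 124 mm length along the lane (its y axis along the lane's y axis). Origin: centre of its underside; walls 86 x 124 mm, 50 mm high. At home its origin is at y = -88 mm in the lane's frame.
- vial: Bystander: small vial with red cap, 25 mm diameter, 28 mm high, standing beside the lane. Origin: centre of its underside.
- blue_marker: Bystander: blue marker pen, 134 mm long, 12 mm thick, lying in front of the lane. Origin: centre of its underside.
- wash: Bystander: white wash bottle with red cap and bent spout, 67 x 96 x 196 mm, on the left. Origin: centre of its underside.
- clock: Bystander: small digital timer, 64 x 64 x 19 mm, lying on the right. Origin: centre of its underside.
- dish: Bystander: stack of petri dishes, 61 mm diameter, 49 mm high, behind the lane. Origin: centre of its underside.

How it is judged:
By the outcome, as a careful person would: the job done as asked, in the order asked, and still so for the second after the job is handed in, with the robot touching nothing.
It also fails if it takes over 51 s, if anything falls off the work surface, if the arm or the gripper's body presses on something with over 40 N, if the wrist force passes 120 N, or if a joint passes its speed limit or range.

## Working session

There is one attempt and no reset: what is moved stays moved. The work goes in short steps, Python scripts to look and compute and a tool call to move; the robot and the scene stay as the last step left them, time stands still between calls to the robot, and variables do not carry over. Pictures are saved under pics/ and viewed, at most 12 in all, crops included, and the job is handed in when it is done.

```bash
ls; mkdir -p pics; python3 - <<'E'
from rig import bot
import cv2,numpy as np
s=bot.read_state();print(s["time_s"],s["position"],s["tcp_rot"],s["opening"],s["force"])
for n in("top","side"):
    c=bot.capture(n);cv2.imwrite(f"pics/{n}0.png",c["color"][:,:,::-1]);np.savez(f"pics/{n}0.npz",**{k:c[k] for k in("color","K","view")});print(c.keys(),c["K"],c["view"])
E
```

```text
pics
rig.py
0.0 [ 0.23389654 -0.57879744  0.22157032] [[ 9.27250075e-01  3.74442392e-01 -4.39074476e-04]
 [ 3.74442451e-01 -9.27247738e-01  2.11729714e-03]
 [ 3.85674990e-04 -2.12767205e-03 -9.99997662e-01]] 0.9982067185156539 [ 0.53845502 -0.58310546 -1.03280838]
dict_keys(['color', 'K', 'view']) [[488.24286786   0.         264.63573441]
 [  0.         488.24286786 189.39251211]
 [  0.           0.           1.        ]] [[ 0.01747112 -0.99979514 -0.01021937 -0.04111333]
 [ 0.99383701  0.01624618  0.10965426 -0.62320499]
 [-0.10946577 -0.01207217  0.99391725 -1.42693977]
 [ 0.          0.          0.          1.        ]]
dict_keys(['color', 'K', 'view']) [[425.55767259   0.         251.52691814]
 [  0.         425.55767259 193.88359887]
 [  0.           0.           1.        ]] [[-0.62911497 -0.77724258 -0.01040778  0.34813089]
 [ 0.63471792 -0.52138999  0.57033818 -0.44357581]
 [-0.44871763  0.35220228  0.82134405 -1.0744358 ]
 [ 0.          0.          0.          1.        ]]
```

View pics/top0.png

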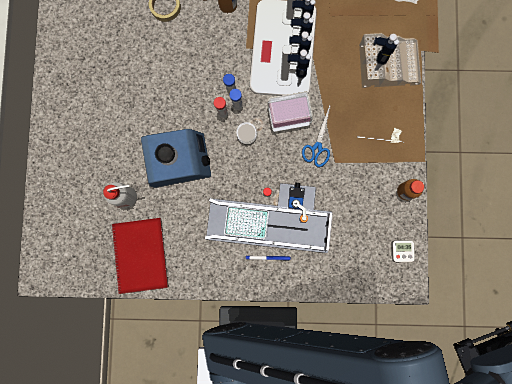

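View pics/side0.png

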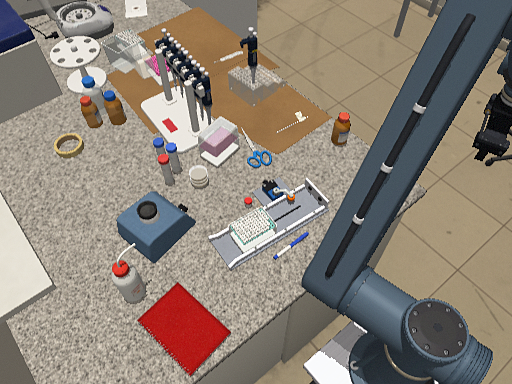

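The top view shows the lane from (207,220) at its entry to (330,230) at the end stop. The rack is at (246,222), the roller near (303,217) and the switch case near (297,195). I'll enlarge that region and mark the corners.

```bash
python3 - <<'E'
import cv2
im=cv2.imread("pics/top0.png")[175:270,195:345]
cv2.imwrite("pics/topcrop.png",cv2.resize(im,None,fx=5,fy=5,interpolation=cv2.INTER_CUBIC))
E
```

```text
(no output)
```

View pics/topcrop.png

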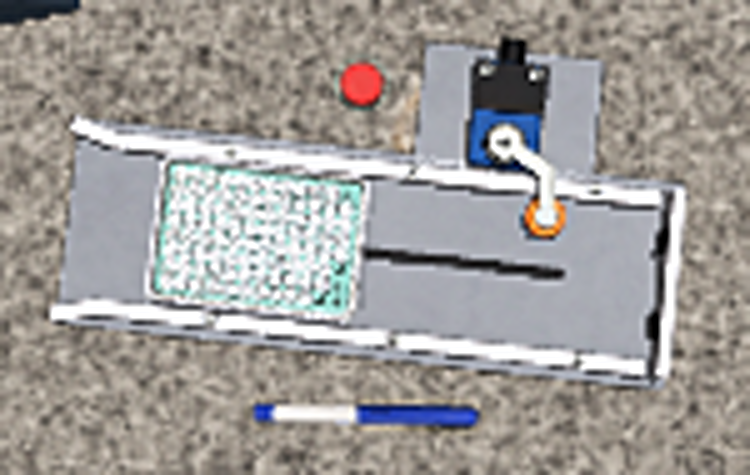

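```bash
cat > h.py <<'E'
import numpy as np
def ray(c,p,z):
    V=c["view"];K=c["K"];R=V[:3,:3];o=-R.T@V[:3,3]
    d=R.T@np.array([(p[0]-K[0,2])/K[0,0],-(p[1]-K[1,2])/K[1,1],-1.])
    return o+d*(z-o[2])/d[2]
def proj(c,P):
    q=c["view"]@np.r_[P,1];return np.array([c["K"][0,2]+c["K"][0,0]*q[0]/-q[2],c["K"][1,2]-c["K"][1,1]*q[1]/-q[2]])
E
python3 - <<'E'
import numpy as np;from h import *
c=np.load("pics/top0.npz")
f=lambda x,y,z:ray(c,(195+(x+.5)/5-.5,175+(y+.5)/5-.5),z)
for n,x,y,z in [("farE",80,128,.022),("farS",660,192,.022),("nearE",55,313,.022),("nearS",645,367,.022),("shaft",504,142,.046),("roller",545,217,.035),("stopfar",672,190,.048),("stopnear",652,380,.048),("rk",165,160,.054),("rk",365,180,.054),("rk",350,320,.054),("rk",153,297,.054),("vial",361,84,.028),("mk",255,411,.012),("mk",478,416,.012)]:print(n,f(x,y,z).round(4))
E
```

```text
farE [0.5897 0.1318 0.022 ]
farS [ 0.557  -0.2174  0.022 ]
nearE [0.4785 0.1435 0.022 ]
nearS [ 0.4527 -0.2088  0.022 ]
shaft [ 0.5835 -0.1224  0.046 ]
roller [ 0.5402 -0.1477  0.035 ]
stopfar [ 0.5566 -0.2214  0.048 ]
stopnear [ 0.4454 -0.2101  0.048 ]
rk [0.5689 0.0773 0.054 ]
rk [ 0.5591 -0.0406  0.054 ]
rk [ 0.4771 -0.0332  0.054 ]
rk [0.4885 0.0822 0.054 ]
vial [ 0.6185 -0.0371  0.028 ]
mk [0.4223 0.0231 0.012 ]
mk [ 0.4217 -0.1103  0.012 ]
```

The shaft-to-roller offset matches the given geometry, with the lane's y axis about 4.8° off world y. I'll move above the roller with the tool's x axis along lane x and refine with the wrist camera.

Units first: turns go in shares of 2 rad. So 26.8 degrees / 114.5916 = 0.2339.

Request:
{"fn": "creep_tool", "kwargs": {"rows": [{"xyz": [0.454, -0.333, -0.08], "turn_vec": [0, 0, 0.2339], "aperture": 0}, {"xyz": [0.454, -0.333, -0.08], "turn_vec": [0, 0, 0.2339], "aperture": 0}, {"xyz": [0.454, -0.333, -0.08], "turn_vec": [0, 0, 0.2339], "aperture": 0}, {"xyz": [0.454, -0.333, -0.08], "turn_vec": [0, 0, 0.2339], "aperture": 0}, {"xyz": [0.454, -0.333, -0.08], "turn_vec": [0, 0, 0.2339], "aperture": 0}, {"xyz": [0.454, -0.333, -0.08], "turn_vec": [0, 0, 0.2339], "aperture": 0}, {"xyz": [0.454, -0.333, -0.08], "turn_vec": [0, 0, 0.2339], "aperture": 0}, {"xyz": [0.454, -0.333, -0.08], "turn_vec": [0, 0, 0.2339], "aperture": 0}, {"xyz": [0.454, -0.333, -0.08], "turn_vec": [0, 0, 0.2339], "aperture": 0}, {"xyz": [0.454, -0.333, -0.08], "turn_vec": [0, 0, 0.2339], "aperture": 0}, {"xyz": [0.454, -0.333, -0.08], "turn_vec": [0, 0, 0.2339], "aperture": 0}, {"xyz": [0.454, -0.333, -0.08], "turn_vec": [0, 0, 0.2339], "aperture": 0}, {"xyz": [0.454, -0.333, -0.08], "turn_vec": [0, 0, 0.2339], "aperture": 0}, {"xyz": [0.454, -0.333, -0.08], "turn_vec": [0, 0, 0.2339], "aperture": 0}, {"xyz": [0.454, -0.333, -0.08], "turn_vec": [0, 0, 0.2339], "aperture": 0}]}}

```text
time_s: 1.6
position: [0.5295, -0.1016, 0.302]
tcp_rot: [[0.996, -0.085, -0.001], [-0.085, -0.996, 0.0], [-0.001, 0.0, -1.0]]
force: [0.2, 0.7, 0.0]
opening: 0.0
grasp_force: 0.0
```

```bash
python3 - <<'E'
from rig import bot
import cv2,numpy as np
s=bot.read_state();print(s["time_s"],s["position"],s["tcp_rot"],s["joint_positions"])
c=bot.capture("wrist");cv2.imwrite("pics/w1.png",c["color"][:,:,::-1])
T=np.eye(4);T[:3,:3]=s["tcp_rot"];T[:3,3]=s["position"]
np.savez("pics/w1.npz",color=c["color"],K=c["K"],view=np.linalg.inv(T@c["mount"]));print([k for k in c],c["mount"],c["K"])
E
```

```text
1.6 [ 0.52948947 -0.10161009  0.30204233] [[ 9.96371573e-01 -8.50974897e-02 -1.45126019e-03]
 [-8.50975782e-02 -9.96372622e-01  7.39130908e-07]
 [-1.44605882e-03  1.22762278e-04 -9.99998947e-01]] [-2.27255116e+01  1.85579641e+01  8.85234943e+01 -3.35504043e-02
  7.29952565e+01  7.21659577e+01]
['color', 'K', 'mount'] [[ 8.89771862e-04  9.66479018e-01  2.56744066e-01  7.00242892e-02]
 [ 9.99999260e-01 -6.46998968e-04 -1.03005409e-03  6.89513010e-05]
 [-8.29412522e-04  2.56744793e-01 -9.66478879e-01 -1.62200104e-01]
 [ 0.00000000e+00  0.00000000e+00  0.00000000e+00  1.00000000e+00]] [[281.02422322   0.         255.21001432]
 [  0.         281.02422322 193.82960409]
 [  0.           0.           1.        ]]
```

View pics/w1.png

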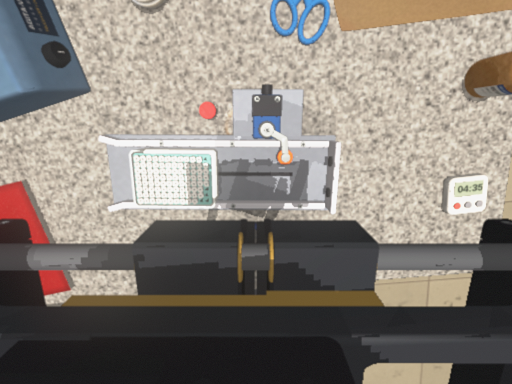

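In the wrist view the lane is nearly square to the image. The roller is at (286,157), the shaft at (267,130), the rack spans (132–217, 150–206), and the fences run at rows 139 and 207.

```bash
python3 - <<'E'
import numpy as np,cv2;from h import *
c=np.load("pics/w1.npz");im=c["color"];hsv=cv2.cvtColor(im,cv2.COLOR_RGB2HSV)
def blob(m,box):
    x0,y0,x1,y1=box;ys,xs=np.nonzero(m[y0:y1,x0:x1]);return xs.mean()+x0,ys.mean()+y0,len(xs),xs.min()+x0,xs.max()+x0,ys.min()+y0,ys.max()+y0
o=blob((hsv[...,0]>8)&(hsv[...,0]<20)&(hsv[...,1]>140)&(hsv[...,2]>120),(270,140,300,175));print(o)
roller=ray(c,((o[3]+o[4])/2,(o[5]+o[6])/2),.031);print("roller",roller.round(4))
print("shaft",ray(c,(267,130),.046).round(4))
th=np.radians(4.85);X=np.array([np.cos(th),-np.sin(th)]);Y=np.array([np.sin(th),np.cos(th)])
O1=roller[:2]-X*.0316+Y*.0817;O2=ray(c,(267,130),.046)[:2]-X*.0726+Y*.053;print(O1,O2)
g=cv2.cvtColor(im,cv2.COLOR_RGB2GRAY).astype(int)
for col in(120,230,260,320):print(col,[(r,g[r,col]) for r in range(134,148)],[(r,g[r,col]) for r in range(200,212)])
print([(x,g[170,x]) for x in range(322,342)]);print([(x,g[180,x]) for x in range(126,138)],[(x,g[180,x]) for x in range(210,222)])
E
```

```text
(np.float64(283.7142857142857), np.float64(157.81428571428572), 70, np.int64(277), np.int64(292), np.int64(151), np.int64(163))
roller [ 0.5389 -0.1482  0.031 ]
shaft [ 0.5823 -0.1238  0.046 ]
[ 0.51429542 -0.06416222] [ 0.51441567 -0.06481439]
120 [(134, np.int64(185)), (135, np.int64(191)), (136, np.int64(196)), (137, np.int64(194)), (138, np.int64(176)), (139, np.int64(165)), (140, np.int64(241)), (141, np.int64(248)), (142, np.int64(247)), (143, np.int64(247)), (144, np.int64(247)), (145, np.int64(246)), (146, np.int64(224)), (147, np.int64(198))] [(200, np.int64(192)), (201, np.int64(168)), (202, np.int64(161)), (203, np.int64(237)), (204, np.int64(248)), (205, np.int64(247)), (206, np.int64(246)), (207, np.int64(246)), (208, np.int64(244)), (209, np.int64(215)), (210, np.int64(182)), (211, np.int64(173))]
230 [(134, np.int64(159)), (135, np.int64(166)), (136, np.int64(182)), (137, np.int64(184)), (138, np.int64(182)), (139, np.int64(170)), (140, np.int64(199)), (141, np.int64(230)), (142, np.int64(224)), (143, np.int64(218)), (144, np.int64(216)), (145, np.int64(227)), (146, np
[... 1725 characters left out ...]
 np.int64(242)), (335, np.int64(249)), (336, np.int64(247)), (337, np.int64(247)), (338, np.int64(246)), (339, np.int64(210)), (340, np.int64(204)), (341, np.int64(205))]
[(126, np.int64(197)), (127, np.int64(198)), (128, np.int64(198)), (129, np.int64(198)), (130, np.int64(201)), (131, np.int64(228)), (132, np.int64(246)), (133, np.int64(227)), (134, np.int64(162)), (135, np.int64(200)), (136, np.int64(241)), (137, np.int64(245))] [(210, np.int64(150)), (211, np.int64(171)), (212, np.int64(237)), (213, np.int64(248)), (214, np.int64(247)), (215, np.int64(245)), (216, np.int64(234)), (217, np.int64(145)), (218, np.int64(129)), (219, np.int64(124)), (220, np.int64(117)), (221, np.int64(121))]
```

Request:
{"fn": "creep_tool", "kwargs": {"rows": [{"xyz": [-0.026, 0.052, 0.05], "aperture": 0}, {"xyz": [-0.026, 0.052, 0.1], "aperture": 0}, {"xyz": [-0.026, 0.052, 0.15], "aperture": 0}, {"xyz": [-0.026, 0.052, 0.2], "aperture": 0}, {"xyz": [-0.026, 0.052, 0.24], "aperture": 0}, {"xyz": [-0.026, 0.052, 0.276], "aperture": 0}, {"xyz": [-0.026, 0.052, 0.276], "aperture": 0}, {"xyz": [-0.026, 0.052, 0.276], "aperture": 0}, {"xyz": [-0.026, 0.052, 0.276], "aperture": 0}, {"xyz": [-0.026, 0.052, 0.276], "aperture": 0}]}}

```text
time_s: 2.65
position: [0.5021, -0.1516, 0.0298]
tcp_rot: [[0.996, -0.084, 0.006], [-0.084, -0.996, -0.003], [0.006, 0.003, -1.0]]
force: [-0.2, 0.1, 1.1]
opening: 0.001
grasp_force: 0.0
```

```bash
python3 - <<'E'
from rig import bot
import cv2,numpy as np
s=bot.read_state();print(s["time_s"],s["position"],s["force"])
a=bot.capture("top");b=bot.capture("side");c=bot.capture("wrist")
for n,d in zip("ts",(a,b)):np.savez(f"pics/{n}2.npz",color=d["color"],K=d["K"],view=d["view"])
k=lambda i,m=3:cv2.resize(i,None,fx=m,fy=m,interpolation=cv2.INTER_CUBIC)[:,:,::-1]
t=k(a["color"][170:250,250:350],4);q=k(b["color"][160:240,230:330],4)
cv2.imwrite("pics/m2.png",np.vstack([np.hstack([t,q]),k(c["color"][100:235,156:356],4)[:280]]))
E
```

```text
2.65 [ 0.50208663 -0.15162566  0.02981109] [-0.20725869  0.13834359  1.07419041]
```

View pics/m2.png

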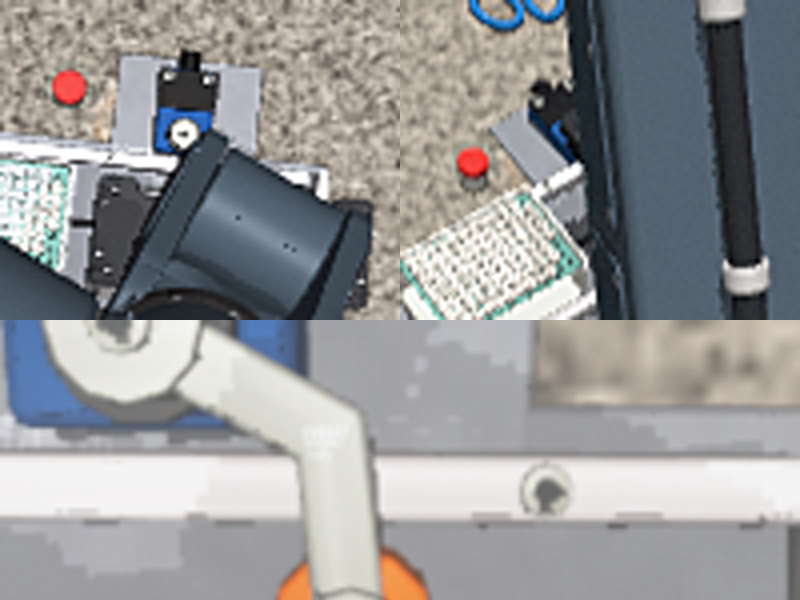

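The wrist view shows the lever, and the roller's top is clear; the tool is beside it. I'll press in steps.

Request:
{"fn": "creep_tool", "kwargs": {"rows": [{"xyz": [0.005, 0, 0.003], "aperture": 0}, {"xyz": [0.01, 0.001, 0.003], "aperture": 0}, {"xyz": [0.014, 0.002, 0.003], "aperture": 0}, {"xyz": [0.018, 0.003, 0.003], "aperture": 0}, {"xyz": [0.022, 0.004, 0.003], "aperture": 0}, {"xyz": [0.025, 0.005, 0.003], "aperture": 0}, {"xyz": [0.028, 0.006, 0.003], "aperture": 0}, {"xyz": [0.03, 0.007, 0.003], "aperture": 0}, {"xyz": [0.03, 0.007, 0.003], "aperture": 0}, {"xyz": [0.03, 0.007, 0.003], "aperture": 0}]}}

```text
time_s: 3.8
position: [0.5292, -0.1597, 0.0234]
tcp_rot: [[0.996, -0.084, -0.0], [-0.084, -0.996, 0.0], [-0.001, -0.0, -1.0]]
force: [-1.3, 1.1, 1.0]
opening: 0.009
grasp_force: 0.8
```

```bash
cat > cap.py <<'E'
import sys,cv2,numpy as np
from rig import bot
s=bot.read_state();n=sys.argv[1]
c=bot.capture("wrist");T=np.eye(4);T[:3,:3]=s["tcp_rot"];T[:3,3]=s["position"]
np.savez(f"pics/{n}.npz",color=c["color"],K=c["K"],view=np.linalg.inv(T@c["mount"]));cv2.imwrite(f"pics/{n}.png",c["color"][:,:,::-1])
d=s["position"]-[.515,-.064,0];t=np.radians(4.8);print(s["time_s"],"lane",d[0]*np.cos(t)-d[1]*np.sin(t),d[0]*np.sin(t)+d[1]*np.cos(t),s["force"])
E
python3 cap.py w3
```

```text
3.8 lane 0.022111047869068888 -0.09420184073635343 [-1.3091016   1.1491273   0.98485121]
```

View pics/w3.png

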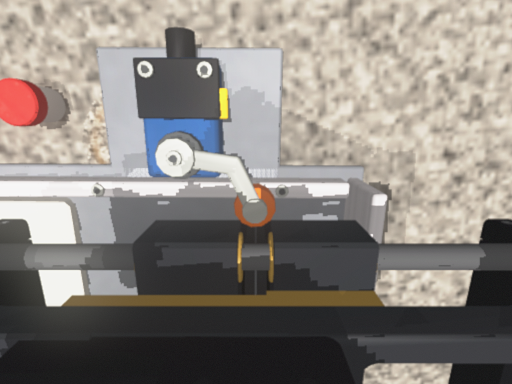

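The yellow flag is out at (224,103). The shaft is at (175,156) and the lever end at (256,209), so I'll work out the lever angle.

```bash
python3 - <<'E'
import numpy as np;from h import *
c=np.load("pics/w3.npz");t=np.radians(4.8);R=np.array([[np.cos(t),-np.sin(t)],[np.sin(t),np.cos(t)]])
L=lambda p,z:R@(ray(c,p,z)[:2]-[.515,-.064])*1e3
a,b=L((175,156),.046),L((256,209),.043);v=b-a;print(a,b,np.linalg.norm(v),np.arctan2(-v[1],-v[0])-np.arctan2(28.7,41))
E
```

```text
[ 74.46321201 -54.62540853] [ 45.89729598 -94.86329733] 49.34672484768553 0.34271379378039935
```

Both estimates give about 0.34 rad, short of 0.45, so I'll press about 11 mm more.

Request:
{"fn": "creep_tool", "kwargs": {"rows": [{"xyz": [0.003, 0.001, -0.002], "aperture": 0}, {"xyz": [0.006, 0.002, -0.002], "aperture": 0}, {"xyz": [0.009, 0.003, -0.002], "aperture": 0}, {"xyz": [0.011, 0.004, -0.002], "aperture": 0}, {"xyz": [0.011, 0.004, -0.002], "aperture": 0}, {"xyz": [0.011, 0.004, -0.002], "aperture": 0}, {"xyz": [0.011, 0.004, -0.002], "aperture": 0}]}}

```text
time_s: 4.55
position: [0.5398, -0.1647, 0.0254]
tcp_rot: [[0.996, -0.084, -0.0], [-0.084, -0.996, 0.0], [-0.0, -0.0, -1.0]]
force: [-3.0, -0.9, -2.7]
opening: 0.002
grasp_force: 1.4
```

```bash
python3 cap.py w4
```

```text
4.55 lane 0.0331002786553074 -0.09822764155386872 [-3.00059707 -0.91106102 -2.73824722]
```

View pics/w4.png

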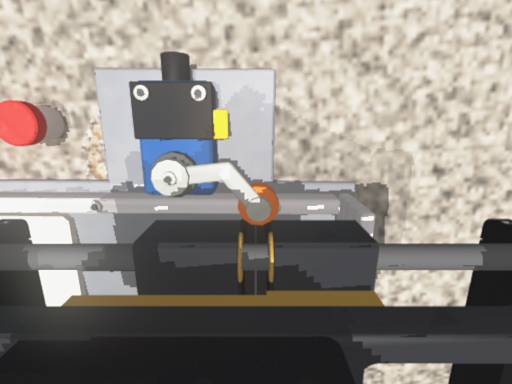

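The lever is now at about 0.6 rad with the flag well out at (221,124), and the force is 3 N. I'll release and check the spring-back.

Request:
{"fn": "creep_tool", "kwargs": {"rows": [{"xyz": [-0.005, -0.002, 0], "aperture": 0}, {"xyz": [-0.012, -0.004, 0], "aperture": 0}, {"xyz": [-0.02, -0.004, 0], "aperture": 0}, {"xyz": [-0.03, -0.004, 0], "aperture": 0}, {"xyz": [-0.045, -0.004, 0], "aperture": 0}, {"xyz": [-0.045, -0.004, 0], "aperture": 0}, {"xyz": [-0.045, -0.004, -0.04], "aperture": 0}, {"xyz": [-0.04, -0.004, -0.08], "aperture": 0}, {"xyz": [-0.035, -0.004, -0.12], "aperture": 0}, {"xyz": [-0.035, -0.004, -0.15], "aperture": 0}, {"xyz": [-0.035, -0.004, -0.15], "aperture": 0}, {"xyz": [-0.035, -0.004, -0.15], "aperture": 0}, {"xyz": [-0.035, -0.004, -0.15], "aperture": 0}]}}

```text
time_s: 5.9
position: [0.5048, -0.1575, 0.1746]
tcp_rot: [[0.996, -0.084, -0.001], [-0.084, -0.996, 0.001], [-0.002, -0.001, -1.0]]
force: [0.0, 0.4, -0.4]
opening: 0.007
grasp_force: 0.0
```

```bash
python3 cap.py w5
```

```text
5.9 lane -0.002309547426628724 -0.09400255871451223 [ 0.03644607  0.40768047 -0.37424437]
```

View pics/w5.png

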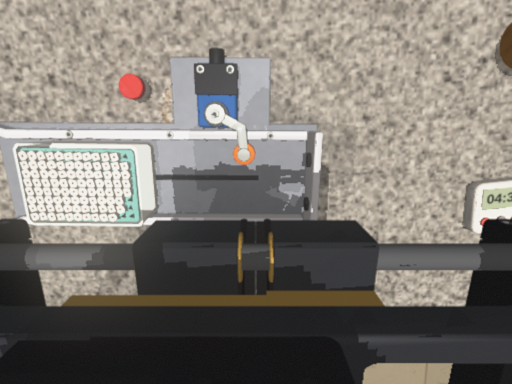

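The lever is back at rest with the roller at (243,153), and the flag is retracted. Next I'll locate the rack from its top edges (columns 15 and ~141) and its foot at (156,180).

```bash
python3 - <<'E'
import numpy as np;from h import *
t=np.radians(4.8);R=np.array([[np.cos(t),-np.sin(t)],[np.sin(t),np.cos(t)]])
L=lambda c,p,z:(R@(ray(c,p,z)[:2]-[.515,-.064])*1e3).round(1)
c=np.load("pics/w5.npz")
print(L(c,(15,145),.058),L(c,(23,222),.058),L(c,(137,149),.06),L(c,(143,222),.06),L(c,(153,146),.02),L(c,(155,207),.01))
c=np.load("pics/w1.npz");print(L(c,(131,180),.058),L(c,(217,180),.01),L(c,(217,180),.058))
E
```

```text
[ 42.9 141.4] [-37.4 150.6] [39.3 21.3] [-36.6  23.2] [38.5 19.8] [-36.   27.8]
[  0.6 146.6] [-9.8 26.3] [ 0.5 19.7]
```

Request:
{"fn": "creep_tool", "kwargs": {"rows": [{"xyz": [0, -0.05, 0], "aperture": 0}, {"xyz": [0, -0.1, 0], "aperture": 0}, {"xyz": [0.002, -0.15, 0], "aperture": 0}, {"xyz": [0.002, -0.2, 0], "aperture": 0}, {"xyz": [0.002, -0.24, 0], "aperture": 0}, {"xyz": [0.002, -0.276, 0], "aperture": 0}, {"xyz": [0.002, -0.276, 0.02], "aperture": 0}, {"xyz": [0.002, -0.276, 0.06], "aperture": 0}, {"xyz": [0.002, -0.276, 0.1], "aperture": 0}, {"xyz": [0.002, -0.276, 0.13], "aperture": 0}, {"xyz": [0.002, -0.276, 0.147], "aperture": 0}, {"xyz": [0.002, -0.276, 0.147], "aperture": 0}, {"xyz": [0.002, -0.276, 0.147], "aperture": 0}, {"xyz": [0.002, -0.276, 0.147], "aperture": 0}]}}

```text
time_s: 7.35
position: [0.5312, 0.117, 0.0291]
tcp_rot: [[0.996, -0.084, 0.001], [-0.084, -0.996, 0.0], [0.001, -0.0, -1.0]]
force: [-0.8, -0.1, -0.0]
opening: 0.004
grasp_force: 0.0
```

```bash
python3 cap.py w6
```

```text
7.35 lane 0.0009854645599082692 0.18171966095521286 [-0.77944888 -0.11470993 -0.04108231]
```

Request:
{"fn": "creep_tool", "kwargs": {"rows": [{"xyz": [0, 0.01, 0], "aperture": 0}, {"xyz": [0, 0.017, 0], "aperture": 0}, {"xyz": [0, 0.022, 0], "aperture": 0}, {"xyz": [0, 0.028, 0], "aperture": 0}, {"xyz": [0, 0.036, 0], "aperture": 0}, {"xyz": [0, 0.044, 0], "aperture": 0}, {"xyz": [0, 0.052, 0], "aperture": 0}, {"xyz": [0, 0.06, 0], "aperture": 0}, {"xyz": [0, 0.068, 0], "aperture": 0}, {"xyz": [0, 0.076, 0], "aperture": 0}, {"xyz": [0, 0.084, 0], "aperture": 0}, {"xyz": [0, 0.092, 0], "aperture": 0}, {"xyz": [0, 0.1, 0], "aperture": 0}, {"xyz": [0, 0.105, 0], "aperture": 0}, {"xyz": [0, 0.11, 0], "aperture": 0}, {"xyz": [0, 0.11, 0], "aperture": 0}, {"xyz": [0, 0.11, 0], "aperture": 0}]}}

```text
time_s: 9.1
position: [0.5213, 0.0068, 0.0286]
tcp_rot: [[0.996, -0.084, 0.0], [-0.084, -0.996, -0.0], [0.0, 0.0, -1.0]]
force: [-0.4, 0.7, 1.3]
opening: 0.002
grasp_force: 0.8
```

```bash
python3 cap.py w7
```

```text
9.1 lane 0.00038754239121687774 0.07111064461460805 [-0.38015709  0.73705351  1.33028855]
```

View pics/w7.png

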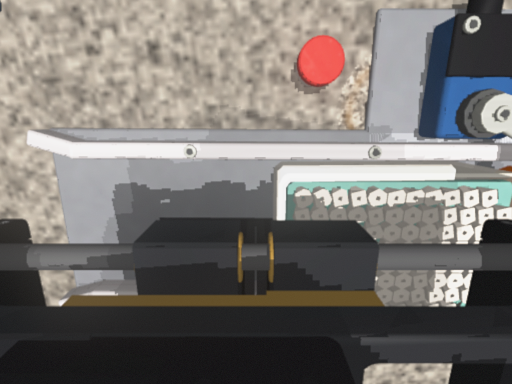

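The rack is square in the lane with its rear edge at column 280, and it is about to meet the roller. I'll continue, slowing near the stop.

Request:
{"fn": "creep_tool", "kwargs": {"rows": [{"xyz": [0, 0.005, 0], "aperture": 0}, {"xyz": [0, 0.01, 0], "aperture": 0}, {"xyz": [0, 0.015, 0], "aperture": 0}, {"xyz": [0, 0.02, 0], "aperture": 0}, {"xyz": [0, 0.025, 0], "aperture": 0}, {"xyz": [0, 0.03, 0], "aperture": 0}, {"xyz": [0, 0.035, 0], "aperture": 0}, {"xyz": [0, 0.04, 0], "aperture": 0}, {"xyz": [0, 0.045, 0], "aperture": 0}, {"xyz": [0, 0.05, 0], "aperture": 0}, {"xyz": [0, 0.055, 0], "aperture": 0}, {"xyz": [0, 0.06, 0], "aperture": 0}, {"xyz": [0, 0.064, 0], "aperture": 0}, {"xyz": [0, 0.067, 0], "aperture": 0}, {"xyz": [0, 0.07, 0], "aperture": 0}, {"xyz": [0, 0.07, 0], "aperture": 0}, {"xyz": [0, 0.07, 0], "aperture": 0}]}}

```text
time_s: 10.85
position: [0.5144, -0.0621, 0.0284]
tcp_rot: [[0.996, -0.084, -0.002], [-0.084, -0.996, 0.001], [-0.002, -0.001, -1.0]]
force: [-0.6, 4.8, 4.0]
opening: 0.006
grasp_force: 2.5
```

Request:
{"fn": "creep_tool", "kwargs": {"rows": [{"xyz": [0, 0.002, 0], "aperture": 0}, {"xyz": [0, 0.004, 0], "aperture": 0}, {"xyz": [0, 0.006, 0], "aperture": 0}, {"xyz": [0, 0.008, 0], "aperture": 0}, {"xyz": [0, 0.008, 0], "aperture": 0}, {"xyz": [0, 0.008, 0], "aperture": 0}]}}

```text
time_s: 11.45
position: [0.514, -0.0699, 0.0284]
tcp_rot: [[0.996, -0.084, -0.002], [-0.084, -0.996, 0.001], [-0.002, -0.001, -1.0]]
force: [-0.6, 4.3, 3.8]
opening: 0.006
grasp_force: 2.8
```

Request:
{"fn": "creep_tool", "kwargs": {"rows": [{"xyz": [0, 0.001, 0], "aperture": 0}, {"xyz": [0, 0.002, 0], "aperture": 0}, {"xyz": [0, 0.003, 0], "aperture": 0}, {"xyz": [0, 0.003, 0], "aperture": 0}, {"xyz": [0, 0.003, 0], "aperture": 0}]}}

```text
time_s: 11.95
position: [0.5136, -0.0727, 0.0284]
tcp_rot: [[0.996, -0.084, -0.002], [-0.084, -0.996, 0.001], [-0.002, -0.001, -1.0]]
force: [-0.3, 6.0, 3.4]
opening: 0.008
grasp_force: 3.1
```

Request:
{"fn": "creep_tool", "kwargs": {"rows": [{"xyz": [0, 0.001, 0], "aperture": 0}, {"xyz": [0, 0.002, 0], "aperture": 0}, {"xyz": [0, 0.002, 0], "aperture": 0}, {"xyz": [0, 0.002, 0], "aperture": 0}]}}

```text
time_s: 12.35
position: [0.5134, -0.0746, 0.0284]
tcp_rot: [[0.996, -0.084, -0.002], [-0.084, -0.996, 0.001], [-0.002, -0.001, -1.0]]
force: [0.2, 5.2, 3.4]
opening: 0.001
grasp_force: 3.2
```

Request:
{"fn": "creep_tool", "kwargs": {"rows": [{"xyz": [0, 0.001, 0], "aperture": 0}, {"xyz": [0, 0.002, 0], "aperture": 0}, {"xyz": [0, 0.002, 0], "aperture": 0}, {"xyz": [0, 0.002, 0], "aperture": 0}]}}

```text
time_s: 12.75
position: [0.5132, -0.0766, 0.0284]
tcp_rot: [[0.996, -0.084, -0.002], [-0.084, -0.996, 0.001], [-0.002, -0.001, -1.0]]
force: [-1.4, 4.8, 4.1]
opening: 0.008
grasp_force: 3.2
```

Request:
{"fn": "creep_tool", "kwargs": {"rows": [{"xyz": [0, 0.001, 0], "aperture": 0}, {"xyz": [0, 0.002, 0], "aperture": 0}, {"xyz": [0, 0.002, 0], "aperture": 0}, {"xyz": [0, 0.002, 0], "aperture": 0}]}}

```text
time_s: 13.15
position: [0.513, -0.0784, 0.0284]
tcp_rot: [[0.996, -0.084, -0.002], [-0.084, -0.996, 0.002], [-0.002, -0.001, -1.0]]
force: [0.0, 6.1, 3.9]
opening: 0.007
grasp_force: 3.5
```

Request:
{"fn": "creep_tool", "kwargs": {"rows": [{"xyz": [0, 0.001, 0], "aperture": 0}, {"xyz": [0, 0.001, 0], "aperture": 0}, {"xyz": [0, 0.001, 0], "aperture": 0}]}}

```text
time_s: 13.45
position: [0.5128, -0.0786, 0.0285]
tcp_rot: [[0.996, -0.085, -0.002], [-0.085, -0.996, 0.003], [-0.003, -0.002, -1.0]]
force: [0.1, 9.5, 5.6]
opening: 0.002
grasp_force: 5.2
```

```bash
python3 cap.py w8
```

```text
13.45 lane -0.0009547766915612877 -0.01472089811615248 [0.13923059 9.50018391 5.61964773]
```

View pics/w8.png

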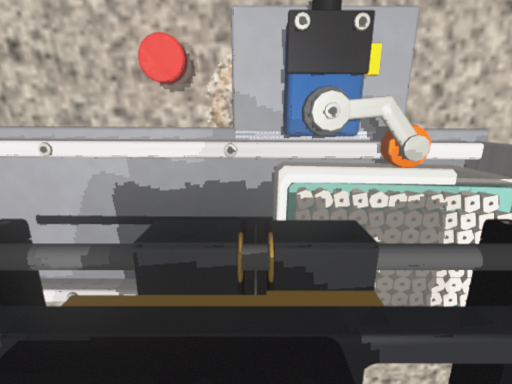

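The flag is out at (374,58) and the roller rides on the rack's side. The force rises with almost no travel, so the rack is on the bumpers. I'll push slightly firmer, then back off slowly.

Request:
{"fn": "creep_tool", "kwargs": {"rows": [{"xyz": [0, 0.001, 0], "aperture": 0}, {"xyz": [0, 0.002, 0], "aperture": 0}, {"xyz": [0, 0.002, 0], "aperture": 0}, {"xyz": [0, 0.002, 0], "aperture": 0}]}}

```text
time_s: 13.9
position: [0.5119, -0.0788, 0.0284]
tcp_rot: [[0.996, -0.086, -0.004], [-0.086, -0.996, 0.005], [-0.004, -0.005, -1.0]]
force: [1.6, 15.2, 6.4]
opening: 0.003
grasp_force: 8.3
```

Request:
{"fn": "creep_tool", "kwargs": {"rows": [{"xyz": [0, -0.001, 0], "aperture": 0}, {"xyz": [0, -0.002, 0], "aperture": 0}, {"xyz": [0, -0.004, 0], "aperture": 0}, {"xyz": [0, -0.008, 0], "aperture": 0}, {"xyz": [0, -0.016, 0], "aperture": 0}, {"xyz": [0, -0.03, 0], "aperture": 0}, {"xyz": [0, -0.05, 0], "aperture": 0}, {"xyz": [0, -0.05, 0], "aperture": 0}, {"xyz": [0, -0.05, -0.05], "aperture": 0}, {"xyz": [0, -0.05, -0.1], "aperture": 0}, {"xyz": [0, -0.05, -0.15], "aperture": 0}, {"xyz": [0, -0.05, -0.2], "aperture": 0}, {"xyz": [0, -0.05, -0.24], "aperture": 0}, {"xyz": [0, -0.05, -0.24], "aperture": 0}, {"xyz": [0, -0.05, -0.24], "aperture": 0}, {"xyz": [0, -0.05, -0.24], "aperture": 0}]}}

```text
time_s: 15.5
position: [0.5168, -0.0322, 0.2671]
tcp_rot: [[0.996, -0.084, -0.003], [-0.084, -0.996, 0.001], [-0.003, -0.0, -1.0]]
force: [0.2, 0.4, -0.1]
opening: 0.002
grasp_force: 0.0
```

```bash
python3 cap.py w9
```

```text
15.5 lane -0.0009028103169373882 0.031879388011517 [ 0.1774903   0.35888228 -0.14237808]
```

View pics/w9.png

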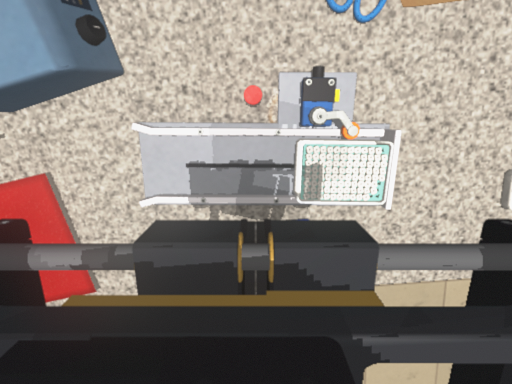

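The rack is against the end stop, spanning columns 297–393. The flag is still out at (337,96), the roller is held aside at (351,130), and the tool is clear. I'm handing in.

```bash
python3 -c "
from rig import bot
print(bot.hand_in())"
```

```text
the job is handed in; nothing more can be done
None
```

I pressed the roller by hand to about 0.6 rad, which tripped the switch, and let it spring fully back. I then slid the rack home against the end stop, where it holds the switch tripped, and handed the job in after about 15.5 s on the robot's clock; no verdict was returned.

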